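# Weight the drop lid of a pickling crock with three stones

### The job

Weight the drop lid of the pickling crock with the stones lying on the left. Stand the two block-shaped shoulder stones flat on the lid, one against each side of its wooden cross bar, with their broken, sloping edges facing each other over the bar. Then lay the keel-bottomed stone along the bar in the notch between them, flat top up and level, set down gently and let go; last, press down on the middle of its top with the fingertips, firmly but without banging, to make sure that it does not rock, and leave it standing. The round cobble is not needed: leave it where it lies.

Things in the scene. Friction and masses are not known exactly. Their poses are not given: they have to be found in the camera images.
- crock: Low round brown stoneware pickling crock, fixed; 196 mm across, rim 89 mm above the worktop, 180 mm wide inside, small lugs 113 mm from its axis at +y and -y. Origin: centre of its underside, on the worktop; z up. In it lies a wooden drop lid with a cross bar (see crock_mouth).
- crock_mouth (a point): Centre of the crock's mouth, 85 mm above its origin. Below it lies the fixed, unyielding drop lid, 172 mm across, with a bar through its centre along the crock's y: 20 mm wide, 140 mm long, 16 mm high. The lid's depth is not measured and differs each time: its flat upper face is 50 to 75 mm above the worktop; feel for it (or see it).
- shoulder_a: First shoulder stone: loose grey block, about 0.32 kg, 44 (x) by 60 (y) by 51 mm (z), edges rounded, some corners chipped. Origin: centre of its flat foot, z up; it stands on that foot from the start. Its -x face is upright and 34 mm high; from there a plane slope rises 35 degrees towards +x to the flat top, 51 mm (from x = +2 mm on). Its chamfered -x side belongs towards the bar.
- shoulder_b: Second shoulder stone: size, frame and slope as the first, chipped at other corners. Either stone may go on either side of the bar.
- keel_stone: Keel stone: loose long grey stone, about 0.68 kg, 100 mm long (x), 62 wide (y), 58 high (z), ends slanted. Origin: on the keel line (lowest line when upright), mid length; z points to the flat top. Underside: a V along x, two facets rising 35 degrees from the keel line to the flat upright parallel flanks at y = -31, +31 mm, which reach from z = 22 to 58 mm.
- keel_top (a point): Middle of the keel stone's flat top, 58 mm above its keel line. The stone starts lying over on one facet, its top leaning 35 degrees, roughly away from the robot (+x); too long to grasp over the ends. Grasp across the flanks (62 mm) along the stone's -z, so tilted 35 degrees, fingertips 17 mm below the top; deeper, the finger under the lower flank meets the worktop.
- keel_seat (a point): Point on the keel line, mid length (the keel stone's origin). When the stone sits upright on both slopes, with the shoulder stones 7 mm off the bar, this is about 22 mm above the lid, clear of the bar, and the top about 80 mm above the lid.
- low_a (a point): Middle of the lower edge of the first shoulder stone's slope: (-22, 0, 34) mm in its frame. On the lid it should stand about 7 mm off the bar (3 to 12 will do), so that the stone's origin is about 39 mm from the crock's axis.
- high_a (a point): Middle of the outer upper edge of the first shoulder stone: (22, 0, 51) mm in its frame. A good grasp is across the stone's flat parallel ends at y = -30 and +30 mm (60 mm wide), fingertips about 12 mm above the foot.
- low_b (a point): Middle of the lower edge of the second shoulder stone's slope: (-22, 0, 34) mm in its frame.
- high_b (a point): Middle of the outer upper edge of the second shoulder stone: (22, 0, 51) mm in its frame.
- cobble: Round flat river cobble, about 92 x 74 x 42 mm, loose; a spare that is not needed. Origin: centre of its underside.

How it is judged:
By the outcome, as a careful person would: the job done as asked, in the order asked, and still so for the second after the job is handed in, with the robot touching nothing.
It also fails if it takes over 72 s, if anything falls off the work surface, if the arm or the gripper's body presses on something with over 40 N, if the wrist force passes 120 N, or if a joint passes its speed limit or range.

### The arm

A 7-joint arm with a two-finger parallel gripper is mounted at the origin on a cart in front of the work surface, level with it; the furniture and walls round the work are solid. World frame = base frame: x ahead of the robot, y to its left, z up, the work surface at z = 0. Lengths are in mm, angles in rad, forces in N, time in s.
With the tool pointing down it reaches from about 400 to 900 mm from the base axis. Payload 5.5 kg.
Tool frame: the origin (TCP) lies between the finger pads; the fingertips stand 17 mm ahead of it and the grasp point (between the pads) lies 2 mm behind it; z points along the fingers, y is the line along which they close (so a half turn about z gives the same grasp; the last joint's range is limited). The gripper opens to 85 mm and grips with 20 to 120 N. Pads are 22 mm wide; open, the fingers measure 114 mm over their backs; the gripper's body (76 mm by 85 mm) begins 54 mm behind the grasp point. The pads swing forward as they close: fully open they stand 13 mm farther back than shut.
Start: joints at [1.398, 0.501, -0.427, 1.55, 0.221, 1.138, -0.21], TCP at [274.421, -589.231, 209.81] pointing down, gripper open.
Joint ranges: [-2.88, 2.88], [-0.31, 2.03], [-1.54, 1.56], [0.2, 2.42], [-1.41, 4.55], [0.19, 2.02], [-2.57, 2.57]. Speed limits (rad/s): [2.57, 2.57, 3.14, 3.14, 3.14, 3.14, 3.14].

### API

Orientations are given as [roll, pitch, yaw] about the fixed x, y, z axes, in that order (R = Rz(yaw) Ry(pitch) Rx(roll)).
In Python, from plant import ctrl, viewer gives the robot as it stands.
- The arm moves only by the shell command python3 -m crank 'ROWS'. ROWS is JSON, a list of rows, each a list of 3 entries, a list of its own where there are three numbers: the turn, a rotation vector about the tool's x, y, z in degrees, then the shift along the tool's x, y, z in m, then the finger opening in m, from 0 to 0.0854. In form: [[[wx, wy, wz], [x, y, z], jaw], ...]. A call has 1 to 12 rows; each row is the pose to reach, as a shift and turn from the pose commanded when the call began, along the tool's axes at that moment; what a row does not reach only later rows make up. A row lasts 1/10 s, in which the tool goes at most 50 mm and 8.59 degrees, less where a joint would pass 70% of its speed; a pose out of reach is approached as far as the arm can. A call with a gripper value outside its range is refused whole. The fingers move at their own pace and stop on an object; the grip force is fixed at half the most. Time passes only in rows, so rows that repeat a pose let the fingers close. It gives the time, the measured TCP pose, the force, the opening and the grip force at its end, in the units of the state.
- ctrl.read_state(): the state, without advancing time (a new reading comes with each control period).
- viewer.read_camera(name): name is "scene" or "side" or "wrist"; returns (picture, depth): 420x560x3 uint8, red, green, blue; 420x560 float32, mm along the optical axis (not along the pixel's ray), 0 where there is no reading.
- viewer.get_calibration(name): a dict with "K" (3x3 intrinsics, pixels), "camera_from_world" (4x4, takes a point from world to camera coordinates); the wrist camera has in their place "T_tool_cam" (4x4, takes a point from camera to tool coordinates, whose origin is the TCP and whose axes are the flange's). Camera axes: x right, y down, z forward; pixel columns grow to the right and rows downward; lengths in mm; the calibration is good to about 2 mm. A picture is of the moment at which its call begins: read the wrist's pose just before it. get_calibration takes no time and is no camera call.
- ctrl.hand_in(): hands the job in; it is judged then, once.
The state is a dict: "time": time; "joint_pos": joint angles; "dq": joint speeds; "tau": joint torques, N m; "eef_pos": TCP position; "tcp_rot": TCP orientation; "contact_force": force on the tool from outside, world axes, zero at the start; "torque": the same for the moment, N m; "opening": opening from 0.0 (shut) to 1.0 (fully open); "grasp_force": force on a finger pad.
Only numpy, scipy, OpenCV 4.12 (cv2) and the standard library are available. Lean on these libraries where they do the work, as an engineer would, in place of code of your own. Each camera call takes 0.05 s, during which the arm holds its last target. There are 200 camera calls.

## Working session

There is one attempt and no reset: what is moved stays moved. The work goes in short steps, Python scripts to look and compute and a shell command to move; the robot and the scene stay as the last step left them, time stands still between calls to the robot, and variables do not carry over. Pictures are saved under pics/ and viewed, at most 10 in all, crops included, and the job is handed in when it is done.

```bash
mkdir -p pics; ls
cat > h.py <<'E'
import numpy as np, cv2
from scipy.spatial.transform import Rotation as R
from plant import ctrl, viewer
def tool():
    s=ctrl.read_state(); T=np.eye(4); T[:3,:3]=R.from_euler('xyz',s['tcp_rot']).as_matrix(); T[:3,3]=s['eef_pos']; return T
def look(n,f=None):
    T=tool(); c=viewer.get_calibration(n); im,d=viewer.read_camera(n)
    W=T@np.array(c['T_tool_cam']) if n=='wrist' else np.linalg.inv(np.array(c['camera_from_world']))
    K=np.array(c['K']); 
    if f: cv2.imwrite('pics/'+f,im[:,:,::-1])
    v,u=np.mgrid[:d.shape[0],:d.shape[1]]
    P=np.stack([(u-K[0,2])/K[0,0]*d,(v-K[1,2])/K[1,1]*d,d],-1)@W[:3,:3].T+W[:3,3]
    P[d<=0]=np.nan
    return im,d,P,K,W
def rows(pos,rot):
    "shift (m) and rotvec (deg) in current tool frame to reach world pose; rot = matrix"
    T=tool(); print('turn',np.round(R.from_matrix(T[:3,:3].T@rot).as_rotvec(degrees=True),2),'shift',np.round(T[:3,:3].T@(np.array(pos)-T[:3,3])/1000,4))
E
python3 - <<'E'
from h import *
print(ctrl.read_state())
for n in ['scene','side']:
    im,d,P,K,W=look(n,n+'0.png'); np.savez('/tmp/%s.npz'%n,im=im,P=P); print(n,W.round(1).tolist(),np.isfinite(P[...,0]).mean())
E
```

```text
pics
{'time': 0.0, 'joint_pos': array([ 1.39818671,  0.50185337, -0.42678265,  1.55144891,  0.22083125,
        1.13831206, -0.21031965]), 'dq': array([-0.00086095, -0.00113224, -0.00092132,  0.00118914,  0.00147598,
       -0.00129261,  0.00142319]), 'tau': array([ 1.38810756e-03, -5.69529712e+01, -5.81592098e+00, -2.80942386e+01,
        1.07009671e-02,  1.21248071e-02,  2.88365449e-06]), 'eef_pos': array([ 274.02815265, -588.59947345,  208.75564117]), 'tcp_rot': array([-3.13963428e+00, -3.34341432e-05,  4.35850203e-01]), 'contact_force': array([ 0.31177117, -0.20468878, -0.21802783]), 'torque': array([ 0.00493894,  0.02474472, -0.00105307]), 'grasp_force': 0.0, 'opening': 1.0009258090154125}
scene [[1.0, -0.2, 0.1, 386.1], [-0.3, -0.8, 0.5, -376.2], [-0.0, -0.6, -0.8, 804.3], [0.0, 0.0, 0.0, 1.0]] 0.9962329931972789
side [[1.0, -0.0, 0.0, 498.9], [-0.0, -0.4, 0.9, -717.4], [-0.0, -0.9, -0.4, 444.1], [0.0, 0.0, 0.0, 1.0]] 0.9961011904761905
```

View pics/scene0.png

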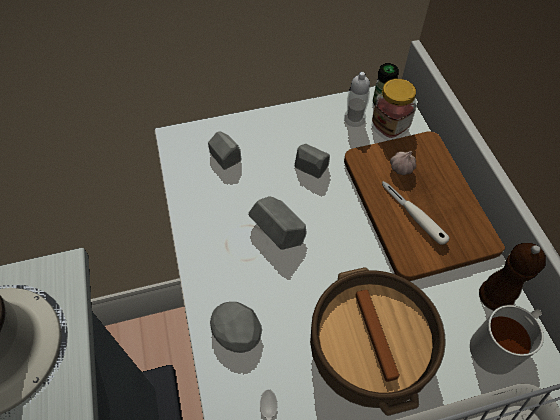

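View pics/side0.png

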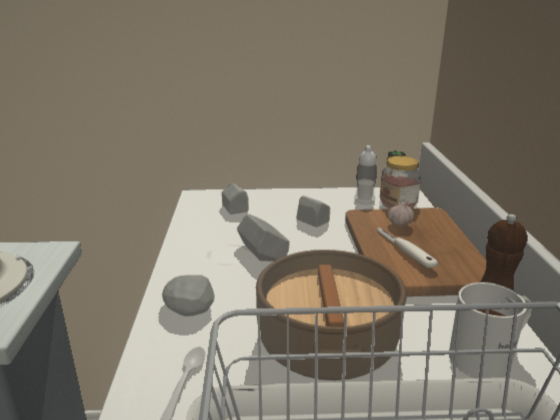

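Scene: shoulder stones at about (225,149) and (312,160), keel stone (278,222), cobble (236,326), crock (378,338) with its bar from (363,290) to (390,378). Next, I'll measure these from the depth cloud.

Run:
```python
from h import *
z=np.load('/tmp/scene.npz'); im,P=z['im'],z['P']
def box(u0,u1,v0,v1):
    m=np.zeros(P.shape[:2],bool); m[v0:v1,u0:u1]=1; return m&np.isfinite(P[...,2])
m=box(160,300,200,300)&(abs(P[...,2])<15)
print('table z',np.median(P[...,2][box(180,210,190,280)]))
for n,b in dict(sL=(195,255,120,180),sR=(285,345,135,190),keel=(240,315,185,260)).items():
    m=box(*b)&(P[...,2]>6); Q=P[m]
    print(n,len(Q),'min',np.nanmin(Q,0).round(),'max',np.nanmax(Q,0).round())
    # normals
    S=cv2.blur(P,(3,3)); du=np.roll(S,-2,1)-np.roll(S,2,1); dv=np.roll(S,-2,0)-np.roll(S,2,0)
    N=np.cross(dv,du); N/=np.linalg.norm(N,axis=-1,keepdims=True)+1e-9
    Nm=N[m]; 
    left=np.ones(len(Q),bool)
    for k in range(4):
        if left.sum()<60: break
        best=max(range(0,len(Q),5),key=lambda i:(left&(Nm@Nm[i]>.97)).sum())
        s=left&(Nm@Nm[best]>.97); q=Q[s]; mu=np.median(q,0)
        s2=s&(abs((Q-mu)@Nm[best])<6); q=Q[s2]; 
        if len(q)<20: left&=~s; continue
        mu=q.mean(0); nn=np.linalg.svd(q-mu)[2][2]; nn*=np.sign(nn@Nm[best])
        print('  plane',s2.sum(),'n',nn.round(3),'az',np.degrees(np.arctan2(nn[1],nn[0])).round(1),'c',mu.round(1),'zr',q[:,2].min().round(),q[:,2].max().round())
        left&=~s
# crock
m=box(290,470,250,420); Z=P[...,2]; r=m&(Z>83)&(Z<96); q=P[r][:,:2]
for _ in range(4):
    A=np.c_[2*q,np.ones(len(q))]; s=np.linalg.lstsq(A,(q**2).sum(1),rcond=None)[0]; c=s[:2]; rad=np.sqrt(s[2]+c@c); e=abs(np.hypot(*(q-c).T)-rad); q=q[e<12]
print('rim',c.round(1),rad.round(1),len(q),'z',np.median(Z[r]))
hsv=cv2.cvtColor(im,cv2.COLOR_RGB2HSV); rr=np.hypot(P[...,0]-c[0],P[...,1]-c[1])
ins=m&(rr<72); print('z pct',np.percentile(Z[ins],[5,20,35,50,65,80,90,95]).round(1))
lid=np.median(Z[ins]); bar=ins&(Z>lid+10)&(rr<72); q=P[bar]; print('bar',len(q),q.mean(0).round(1),'z',np.median(q[:,2]))
d=np.linalg.svd(q[:,:2]-q[:,:2].mean(0))[2][0]; print('bar dir az',np.degrees(np.arctan2(d[1],d[0])))
```

```text
table z -0.10466923640581172
sL 808 min [414. 261.   6.] max [473. 327.  54.]
sR 807 min [574. 191.   6.] max [675. 255.  54.]
keel 1859 min [455.  42.   6.] max [549. 147.  67.]
rim [ 588.8 -158.4] 93.5 2436 z 87.38571213592144
z pct [60.1 61.2 61.9 62.5 63.2 65.4 77.5 78.5]
bar 1254 [ 588.5 -161.9   77.6] z 77.77695149666943
bar dir az -91.19938389428329
  return _methods._mean(a, axis=axis, dtype=dtype,
  ret = um.true_divide(
```

Run:
```python
from h import *
z=np.load('/tmp/scene.npz'); im,P=z['im'],np.nan_to_num(z['P'])
S=cv2.GaussianBlur(P,(5,5),0); du=np.roll(S,-2,1)-np.roll(S,2,1); dv=np.roll(S,-2,0)-np.roll(S,2,0)
N=np.cross(dv,du); N/=np.linalg.norm(N,axis=-1,keepdims=True)+1e-9
for n,b in dict(sL=(195,255,120,180),sR=(285,335,135,190),keel=(240,315,185,260)).items():
    m=np.zeros(P.shape[:2],bool); m[b[2]:b[3],b[0]:b[1]]=1; m&=P[...,2]>6; Q=P[m]; Nm=N[m]; left=np.ones(len(Q),bool)
    print(n,len(Q),Q.min(0).round(),Q.max(0).round())
    for k in range(5):
        if left.sum()<60: break
        best=max(range(0,len(Q),4),key=lambda i:(left&(Nm@Nm[i]>.97)).sum())
        s=left&(Nm@Nm[best]>.96); q=Q[s]
        if s.sum()<30: break
        mu=np.median(q,0); s2=s&(abs((Q-mu)@Nm[best])<5); q=Q[s2]; left&=~s
        if len(q)<15: continue
        mu=q.mean(0); nn=np.linalg.svd(q-mu)[2][2]; nn*=np.sign(nn@Nm[best])
        print('  plane',s2.sum(),'n',nn.round(3),'az',np.degrees(np.arctan2(nn[1],nn[0])).round(1),'c',mu.round(1),'zr',q[:,2].min().round(),q[:,2].max().round())
```

```text
sL 808 [414. 261.   6.] [473. 327.  54.]
  plane 206 n [-0.528 -0.196  0.826] az -159.6 c [439.9 288.6  44.3] zr 34.0 53.0
  plane 130 n [ 0.367 -0.93  -0.025] az -68.4 c [453.1 268.2  25.3] zr 6.0 47.0
  plane 100 n [-0.937 -0.349  0.009] az -159.6 c [423.7 288.3  21.7] zr 6.0 35.0
  plane 36 n [-0.654  0.047  0.755] az 175.9 c [426.7 315.7  42.4] zr 32.0 52.0
  plane 35 n [0.317 0.18  0.931] az 29.5 c [452.9 290.5  50.6] zr 48.0 54.0
sR 804 [574. 191.   6.] [641. 255.  54.]
  plane 175 n [-0.736 -0.677 -0.001] az -137.4 c [593.3 210.4  22.1] zr 6.0 42.0
  plane 73 n [-0.633 -0.54   0.555] az -139.5 c [600.9 208.5  44.4] zr 35.0 51.0
  plane 66 n [ 0.686 -0.727 -0.013] az -46.7 c [627.7 204.4  22.1] zr 6.0 41.0
  plane 51 n [0.415 0.395 0.82 ] az 43.6 c [615.  228.7  44.4] zr 35.0 52.0
  plane 46 n [-0.359 -0.223  0.906] az -148.2 c [603.1 216.7  49.4] zr 46.0 53.0
keel 1859 [455.  42.   6.] [549. 147.  67.]
  plane 434 n [0.53  0.241 0.813] az 24.5 c [516.6  98.2  46.9] zr 30.0 64.0
  plane 302 n [-0.752 -0.348  0.56 ] az -155.2 c [481.1  90.5  51.6] zr 39.0 65.0
  plane 199 n [ 0.43  -0.88   0.202] az -63.9 c [521.3  54.1  32.2] zr 6.0 55.0
  plane 86 n [-0.896 -0.418  0.148] az -155.0 c [479.3  71.7  37.3] zr 30.0 42.0
  plane 77 n [0.599 0.266 0.755] az 23.9 c [494.   92.3  62.6] zr 59.0 67.0
```

Both shoulders, the keel stone and the crock fit their given sizes:

| Item | x, y (mm) | Heading / other |
|---|---|---|
| Shoulder L | 444, 297 | 20.4° |
| Shoulder R | 607, 226 | -137° |
| Keel top | 514, 102, z 47 | leaning along 24.7° |
| Crock | 589, -158 | lid at z ≈ 62 |

I'll move above the crock first.

```bash
python3 -m crank '[[[0,0,0],[0,0,-0.05],0.085],[[0,0,0],[0,0,-0.1],0.085],[[0,0,25],[0.467,-0.258,-0.12],0.085],[[0,0,25],[0.467,-0.258,-0.12],0.085],[[0,0,25],[0.467,-0.258,-0.12],0.085],[[0,0,25],[0.467,-0.258,-0.12],0.085],[[0,0,25],[0.467,-0.258,-0.12],0.085],[[0,0,25],[0.467,-0.258,-0.12],0.085],[[0,0,25],[0.467,-0.258,-0.12],0.085],[[0,0,25],[0.467,-0.258,-0.12],0.085],[[0,0,25],[0.467,-0.258,-0.12],0.085],[[0,0,25],[0.467,-0.258,-0.12],0.085]]'
python3 -m crank '[[[0,0,0],[0,0,0],0.085],[[0,0,0],[0,0,0],0.085]]'
cat > crock.py <<'E'
from h import *
import sys
def run():
    s=ctrl.read_state(); print(s['time'],s['joint_pos'].round(2),s['eef_pos'].round(1),s['tcp_rot'].round(3))
    im,d,P,K,W=look('wrist',sys.argv[1]); Z=P[...,2]
    n=np.hypot(P[...,0]-589,P[...,1]+158)
    r=(Z>83)&(Z<94)&(n>80)&(n<108); q=P[r][:,:2]
    for _ in range(5):
        A=np.c_[2*q,np.ones(len(q))]; s=np.linalg.lstsq(A,(q**2).sum(1),rcond=None)[0]; c=s[:2]; rad=np.sqrt(s[2]+c@c); e=abs(np.hypot(*(q-c).T)-rad); q=q[e<10]
    print('rim',c.round(1),rad.round(1),len(q),'z',np.median(Z[r]))
    ins=n<70; lid=np.median(Z[ins]); q=P[ins&(Z>lid+11)&(Z<lid+20)]; print('lid',lid,'bar',len(q),q.min(0),q.max(0),np.median(q[:,2]))
    d=np.linalg.svd(q[:,:2]-q[:,:2].mean(0))[2][0]; print('bar mean',q.mean(0).round(1),'az',np.degrees(np.arctan2(d[1],d[0])))
run()
E
python3 crock.py w1.png
```

```text
time: 1.3
eef_pos: [569.4, -183.9, 328.4]
tcp_rot: [3.141, 0.001, -0.001]
contact_force: [0.1, -0.5, -0.5]
opening: 0.995
grasp_force: 0.0
time: 1.5
eef_pos: [569.3, -183.5, 328.0]
tcp_rot: [-3.141, 0.001, 0.004]
contact_force: [-0.6, 0.5, -0.2]
opening: 0.995
grasp_force: 0.0
1.5 [ 0.72  0.34 -0.6   1.53  0.19  1.33 -1.46] [ 569.3 -183.5  328. ] [-3.141e+00  1.000e-03  4.000e-03]
rim [ 588.7 -154. ] 93.2 4120 z 87.25895264255061
lid 413.9908220626693 bar 9592 [ 573.05698993 -225.26127407  424.99104772] [ 587.89202243 -115.46213474  433.98711208] 429.2365243191657
bar mean [ 582.9 -177.3  429.3] az -88.93766411111662
```

```bash
sed -i "s/im,d,P,K,W=look('wrist',sys.argv\[1\]); /&P[P[...,2]>150]=np.nan; /; s/ins=n<70; lid=np.median/ins=n<70; lid=np.nanmedian/" crock.py; python3 crock.py w2.png
```

```text
1.55 [ 0.73  0.34 -0.59  1.53  0.19  1.33 -1.46] [ 568.5 -185.7  327.9] [3.141e+00 1.000e-03 0.000e+00]
rim [ 588.7 -153.9] 93.2 4133 z 87.26869253177085
lid 62.084166790459676 bar 1997 [ 577.00469826 -223.62077968   73.08596978] [599.47314035 -88.22217848  80.56693413] 77.6229911675469
bar mean [ 588.8 -155.5   77.5] az -91.23642680627732
```

View pics/w1.png

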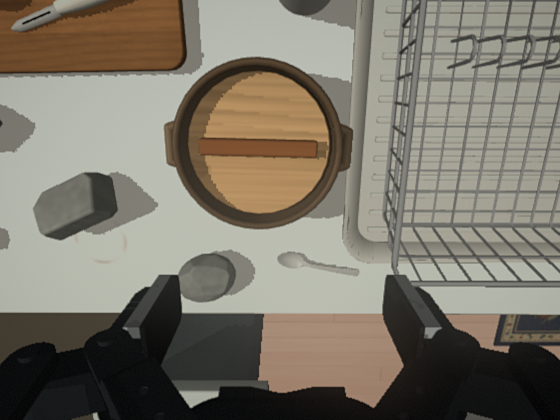

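Wrist view: crock centred at (262,142) with its bar horizontal at row 147, and the cobble at (207,277). Rim, lid (62 mm) and bar agree with the scene camera. Now I'll go to the left shoulder.

```bash
python3 -m crank '[[[0,0,-20.4],[-0.169,-0.465,0.098],0.085],[[0,0,-20.4],[-0.169,-0.465,0.098],0.085],[[0,0,-20.4],[-0.169,-0.465,0.098],0.085],[[0,0,-20.4],[-0.169,-0.465,0.098],0.085],[[0,0,-20.4],[-0.169,-0.465,0.098],0.085],[[0,0,-20.4],[-0.169,-0.465,0.098],0.085],[[0,0,-20.4],[-0.169,-0.465,0.098],0.085],[[0,0,-20.4],[-0.169,-0.465,0.098],0.085],[[0,0,-20.4],[-0.169,-0.465,0.098],0.085],[[0,0,-20.4],[-0.169,-0.465,0.098],0.085],[[0,0,-20.4],[-0.169,-0.465,0.098],0.085],[[0,0,-20.4],[-0.169,-0.465,0.098],0.085]]'
python3 -m crank '[[[0,0,0],[0,0,0],0.085],[[0,0,0],[0,0,0],0.085]]'
cat > stone.py <<'E'
from h import *
import sys
f,x,y,az=sys.argv[1],*map(float,sys.argv[2:5])
s=ctrl.read_state(); print(s['time'],s['joint_pos'].round(2),s['eef_pos'].round(1),s['tcp_rot'].round(3))
im,d,P,K,W=look('wrist',f); P=np.nan_to_num(P)
S=cv2.GaussianBlur(P,(5,5),0); N=np.cross(np.roll(S,-2,0)-np.roll(S,2,0),np.roll(S,-2,1)-np.roll(S,2,1)); N/=np.linalg.norm(N,axis=-1,keepdims=True)+1e-9
hi=float(sys.argv[5]) if len(sys.argv)>5 else 60
m=(P[...,2]>6)&(P[...,2]<hi)&(np.hypot(P[...,0]-x,P[...,1]-y)<65); Q=P[m]; Nm=N[m]
ex=np.array([np.cos(np.radians(az)),np.sin(np.radians(az))]); ey=np.array([-ex[1],ex[0]])
c=(Q[:,:2]-[x,y]); print(len(Q),'ext x',np.percentile(c@ex,[.5,99.5]).round(1),'ext y',np.percentile(c@ey,[.5,99.5]).round(1))
left=np.ones(len(Q),bool)
for k in range(6):
    best=max(range(0,len(Q),max(1,len(Q)//300)),key=lambda i:(left&(Nm@Nm[i]>.97)).sum())
    s=left&(Nm@Nm[best]>.96); left&=~s
    if s.sum()<60: break
    mu=np.median(Q[s],0); q=Q[s&(abs((Q-mu)@Nm[best])<5)]
    if len(q)<40: continue
    mu=q.mean(0); n=np.linalg.svd(q-mu,full_matrices=False)[2][2]; n*=np.sign(n@Nm[best])
    l=(mu[:2]-[x,y]); print(len(q),'n',n.round(3),'az',np.degrees(np.arctan2(n[1],n[0])).round(1),'c',mu.round(1),'zr',q[:,2].min().round(),q[:,2].max().round(),'local',(l@ex).round(1),(l@ey).round(1), 'ylim',np.percentile((q[:,:2]-[x,y])@ey,[1,99]).round(1))
E
python3 stone.py w3.png 444 297 20.4
```

```text
time: 2.8
eef_pos: [399.7, 279.4, 230.2]
tcp_rot: [3.141, 0.001, 0.357]
contact_force: [0.7, -0.9, -0.7]
opening: 0.994
grasp_force: 0.0
time: 3.0
eef_pos: [401.6, 277.1, 230.6]
tcp_rot: [3.14, -0.0, 0.351]
contact_force: [0.5, 0.4, 0.2]
opening: 0.997
grasp_force: 0.0
3.0 [ 0.15  0.26 -0.93  1.91  0.24  1.08 -2.1 ] [401.6 277.1 230.6] [ 3.14  -0.     0.351]
2693 ext x [-22.   21.5] ext y [-25.8  33. ]
930 n [-0.54  -0.2    0.817] az -159.6 c [436. 297.  44.] zr 33.0 52.0 local -7.5 2.8 ylim [-21.3  28.4]
385 n [0.619 0.308 0.722] az 26.5 c [453.2 310.6  46.5] zr 39.0 52.0 local 13.4 9.6 ylim [-13.5  27.6]
316 n [0.186 0.08  0.979] az 23.3 c [449.3 301.   50.3] zr 46.0 52.0 local 6.3 1.9 ylim [-20.6  27.7]
129 n [0.873 0.366 0.323] az 22.7 c [461.2 309.1  39.9] zr 27.0 44.0 local 20.3 5.3 ylim [-18.3  21.8]
77 n [ 0.436 -0.897 -0.069] az -64.1 c [457.9 276.5  43.6] zr 32.0 51.0 local 5.8 -24.1 ylim [-26.1 -20.3]
88 n [-0.739 -0.278  0.614] az -159.4 c [422.4 296.2  34.8] zr 32.0 37.0 local -20.5 6.7 ylim [-11.7  24.9]
```

```bash
python3 -m crank '[[[0,0,0],[0.047,-0.004,0.01],0.085],[[0,0,0],[0.047,-0.004,0.06],0.085],[[0,0,0],[0.047,-0.004,0.11],0.085],[[0,0,0],[0.047,-0.004,0.15],0.085],[[0,0,0],[0.047,-0.004,0.18],0.085],[[0,0,0],[0.047,-0.004,0.195],0.085],[[0,0,0],[0.047,-0.004,0.202],0.085],[[0,0,0],[0.047,-0.004,0.202],0.085],[[0,0,0],[0.047,-0.004,0.202],0.06],[[0,0,0],[0.047,-0.004,0.202],0.04],[[0,0,0],[0.047,-0.004,0.202],0.02],[[0,0,0],[0.047,-0.004,0.202],0.0]]'
python3 -m crank '[[[0,0,0],[0,0,0],0],[[0,0,0],[0,0,0],0],[[0,0,0],[0,0,0],0]]'
```

```text
time: 4.25
eef_pos: [443.3, 299.8, 29.3]
tcp_rot: [3.142, -0.001, 0.355]
contact_force: [-0.7, 0.1, 0.7]
opening: 0.323
grasp_force: 0.1
time: 4.55
eef_pos: [443.5, 300.3, 29.2]
tcp_rot: [-3.141, -0.002, 0.356]
contact_force: [-0.1, 0.6, 4.4]
opening: 0.004
grasp_force: 2.7
```

The jaws closed to nothing, so I'll look.

Run:
```python
from h import *
a=look('scene'); b=look('wrist')
o=np.vstack([cv2.resize(a[0][60:260,140:400],(780,600))[:300*2],])
cv2.imwrite('pics/m1.png',np.hstack([cv2.resize(a[0][60:260,140:400],(400,308)),cv2.resize(b[0],(400,308))])[:,:,::-1])
```

```text
(no output)
```

View pics/m1.png

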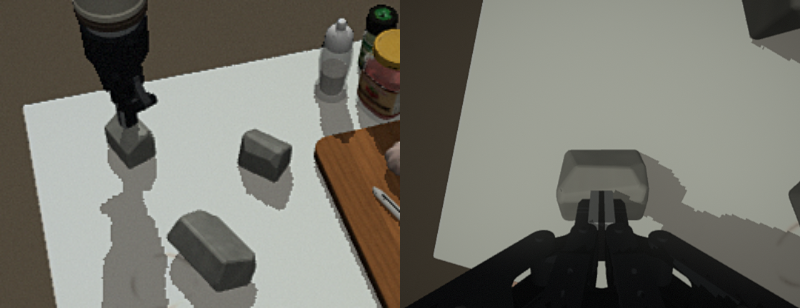

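```bash
sed 's/wrist/scene/' stone.py > stone_s.py; python3 stone_s.py s2.png 444 297 20.4; python3 stone.py w5.png 444 297 20.4; python3 -c "
from h import *
print(np.array(viewer.get_calibration('wrist')['T_tool_cam']).round(3))"
```

```text
4.65 [-0.09  0.64 -0.71  1.96  0.59  0.77 -2.36] [443.5 300.3  29.2] [-3.141e+00 -2.000e-03  3.560e-01]
718 ext x [-23.   20.6] ext y [-32.5  26.8]
153 n [-0.565 -0.218  0.796] az -158.9 c [435.9 285.7  41.1] zr 28.0 51.0 local -11.5 -7.7 ylim [-26.7  18. ]
126 n [ 0.364 -0.931  0.014] az -68.6 c [453.5 268.2  26.3] zr 6.0 48.0 local -1.2 -30.2 ylim [-32.8 -27.5]
69 n [-0.939 -0.336  0.077] az -160.3 c [420.6 297.1  23.3] zr 6.0 57.0 local -21.9 8.2 ylim [-22.5  26.6]
4.7 [-0.09  0.64 -0.71  1.96  0.59  0.77 -2.36] [443.5 300.3  29.2] [-3.141e+00 -2.000e-03  3.560e-01]
9297 ext x [-19.4  22. ] ext y [-25.3  33. ]
1978 n [0.6   0.304 0.74 ] az 26.9 c [456.8 305.7  45.6] zr 35.0 53.0 local 15.0 3.7 ylim [-17.8  27.4]
1484 n [0.935 0.354 0.01 ] az 20.7 c [463.6 306.   26.4] zr 6.0 60.0 local 21.5 1.6 ylim [-21.3  23.8]
749 n [0.113 0.055 0.992] az 25.9 c [452.2 295.4  50.3] zr 45.0 52.0 local 7.1 -4.4 ylim [-21.7  28. ]
671 n [-0.537 -0.201  0.82 ] az -159.5 c [437.  298.8  45. ] zr 35.0 51.0 local -5.9 4.1 ylim [-22.1  29.7]
76 n [ 0.502 -0.847  0.177] az -59.3 c [457.2 287.3  30. ] zr 7.0 51.0 local 9.0 -13.7 ylim [-19.3  -9.5]
77 n [-0.941 -0.194 -0.278] az -168.4 c [459.  308.2  36. ] zr 14.0 59.0 local 17.9 5.3 ylim [1.5 9.7]
[[-1.00000e-03 -9.52000e-01 -3.07000e-01  7.90050e+01]
 [ 1.00000e+00 -1.00000e-03  0.00000e+00 -9.36000e-01]
 [-0.00000e+00 -3.07000e-01  9.52000e-01 -1.63567e+02]
 [ 0.00000e+00  0.00000e+00  0.00000e+00  1.00000e+00]]
```

Run:
```python
from h import *
im,d,P,K,W=look('scene')
sub=im[60:160,140:400]
cv2.imwrite('pics/z1.png',cv2.resize(im[70:190,180:300],(600,600),interpolation=cv2.INTER_CUBIC)[:,:,::-1])
for v in range(96,160,4):
    print(v,[ (u,P[v,u].round().astype(int).tolist()) for u in (218,222,226,230)])
im,d,P,K,W=look('wrist')
for v in range(250,330,10): print(v,[P[v,u].round().astype(int).tolist() for u in (265,280,295)])
```

```text
96 [(218, [444, 259, 204]), (222, [450, 261, 200]), (226, [458, 263, 196]), (230, [464, 265, 193])]
100 [(218, [443, 260, 194]), (222, [449, 259, 193]), (226, [456, 261, 190]), (230, [464, 265, 184])]
104 [(218, [442, 259, 185]), (222, [448, 258, 185]), (226, [456, 265, 177]), (230, [463, 266, 174])]
108 [(218, [442, 276, 160]), (222, [448, 264, 170]), (226, [455, 261, 171]), (230, [462, 264, 166])]
112 [(218, [441, 274, 152]), (222, [447, 261, 163]), (226, [453, 259, 163]), (230, [461, 262, 159])]
116 [(218, [440, 279, 137]), (222, [446, 262, 152]), (226, [452, 255, 157]), (230, [459, 256, 155])]
120 [(218, [439, 279, 127]), (222, [446, 272, 133]), (226, [454, 285, 117]), (230, [458, 252, 149])]
124 [(218, [438, 277, 119]), (222, [446, 292, 101]), (226, [450, 254, 139]), (230, [457, 251, 140])]
128 [(218, [437, 283, 102]), (222, [444, 278, 105]), (226, [449, 252, 131]), (230, [455, 241, 141])]
132 [(218, [436, 289, 85]), (222, [442, 270, 103]), (226, [448, 252, 121]), (230, [454, 238, 134])]
136 [(218, [435, 290, 73]), (222, [442, 283, 78]), (226, [450, 285, 74]), (230, [465, 349, 1
[... 212 characters left out ...]
2, 291, 38]), (222, [439, 282, 46]), (226, [446, 278, 48]), (230, [454, 274, 50])]
152 [(218, [430, 281, 38]), (222, [437, 277, 40]), (226, [445, 273, 42]), (230, [452, 266, 47])]
156 [(218, [428, 274, 33]), (222, [435, 269, 37]), (226, [443, 267, 37]), (230, [451, 268, 34])]
250 [[452, 312, 46], [455, 306, 48], [457, 300, 47]]
260 [[449, 311, 49], [453, 306, 53], [455, 299, 53]]
270 [[445, 310, 51], [453, 306, 63], [456, 300, 64]]
280 [[452, 311, 72], [454, 306, 72], [455, 300, 71]]
290 [[451, 311, 78], [453, 305, 78], [454, 300, 78]]
300 [[451, 310, 85], [453, 306, 85], [455, 300, 85]]
310 [[453, 311, 94], [451, 305, 88], [456, 301, 93]]
320 [[452, 310, 98], [448, 304, 89], [455, 301, 98]]
```

View pics/z1.png

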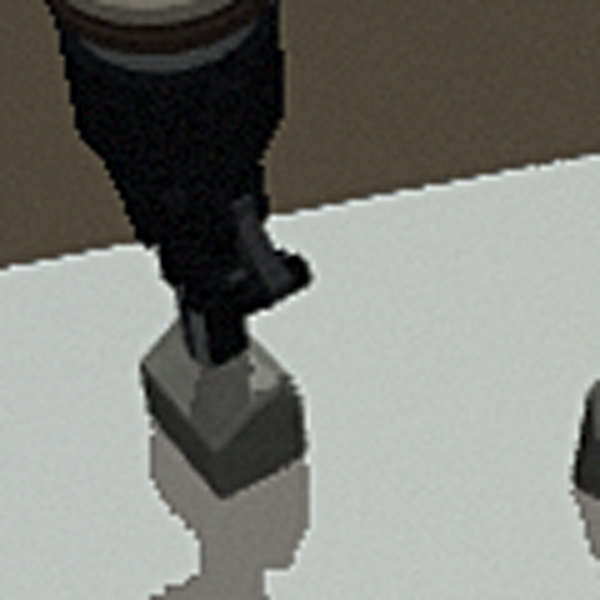

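The fingers stand on top of the stone: the tips are at z≈51 while the TCP reads 29. So the tips aren't where the tool frame says, and I'll lift and measure them in the tool frame.

```bash
python3 -m crank '[[[0,0,0],[0,0,-0.04],0],[[0,0,0],[0,0,-0.08],0],[[0,0,0],[0,0,-0.08],0]]'
cat > tips.py <<'E'
from h import *
s=ctrl.read_state(); print('z',s['eef_pos'].round(1),'op',s['opening'])
im,d,P,K,W=look('wrist'); T=tool(); L=(P-T[:3,3])@T[:3,:3]
for name,sl in (('all',(abs(L[...,1])<60)),('mid',abs(L[...,1])<12),('left',(L[...,1]<-20)&(L[...,1]>-60)),('right',(L[...,1]>20)&(L[...,1]<60))):
    m=sl&(d>0)&(abs(L[...,0])<14)&(L[...,2]>-80)&(L[...,2]<60)&(P[...,2]>62); q=L[m]
    if len(q)>20: print(name,len(q),'zmax',np.percentile(q[:,2],[50,90,99,100]).round(1),'x',q[:,0].min().round(1),q[:,0].max().round(1),'y',np.percentile(q[q[:,2]>np.percentile(q[:,2],90)][:,1],[0,50,100]).round(1))
E
python3 tips.py
python3 -m crank '[[[0,0,0],[0,0,0],0.062],[[0,0,0],[0,0,0],0.062],[[0,0,0],[0,0,0],0.062],[[0,0,0],[0,0,0],0.062],[[0,0,0],[0,0,0],0.062],[[0,0,0],[0,0,0],0.062]]'
python3 tips.py
python3 -m crank '[[[0,0,0],[0,0,0],0.085],[[0,0,0],[0,0,0],0.085],[[0,0,0],[0,0,0],0.085],[[0,0,0],[0,0,0],0.085]]'
python3 tips.py
```

```text
time: 5.15
eef_pos: [445.2, 302.2, 113.0]
tcp_rot: [-3.14, -0.007, 0.356]
contact_force: [0.3, 0.4, -0.2]
opening: 0.006
grasp_force: 0.0
z [445.2 302.2 113. ] op 0.006189923541653548
all 11181 zmax [-72.7 -43.3 -30.  -24.9] x -11.1 14.0 y [-15.6  -2.2  11.5]
mid 5465 zmax [-60.9 -37.1 -28.4 -24.9] x -11.1 14.0 y [-12.   -1.   11.4]
left 2302 zmax [-78.  -71.6 -66.9 -64.9] x -7.8 14.0 y [-33.4 -23.5 -20. ]
right 1745 zmax [-78.5 -73.2 -68.7 -67.8] x -7.9 14.0 y [20.1 24.7 31.1]
time: 5.8
eef_pos: [442.6, 299.6, 108.3]
tcp_rot: [-3.142, 0.0, 0.356]
contact_force: [0.4, 0.5, 0.4]
opening: 0.725
grasp_force: 0.0
z [442.6 299.6 108.3] op 0.7246535030641015
all 11956 zmax [-68.5 -39.6 -29.1 -25.8] x -12.9 14.0 y [-45.5 -31.8  43.5]
left 5956 zmax [-68.4 -39.5 -29.2 -26.1] x -12.7 14.0 y [-45.5 -32.3 -31.5]
right 6000 zmax [-68.8 -39.7 -29.1 -25.8] x -12.9 14.0 y [29.6 30.1 43.5]
time: 6.25
eef_pos: [442.8, 299.6, 108.6]
tcp_rot: [3.142, -0.0, 0.356]
contact_force: [-0.3, -0.2, 0.1]
opening: 0.995
grasp_force: 0.0
z [442.8 299.6 108.6] op 0.9954775957184321
all 8385 zmax [-60.  -42.3 -35.4 -33.1] x -12.1 14.0 y [-55.9  41.   54.3]
left 4167 zmax [-59.8 -42.2 -35.4 -33.1] x -12.1 14.0 y [-55.6 -43.7 -43. ]
right 4218 zmax [-60.1 -42.3 -35.4 -33.1] x -11.6 14.0 y [41.  41.5 54.3]
```

Every opening shows the same thing: the real tips lie about 25 mm behind the reported TCP when grasping (33 mm when open), not 17 mm ahead. The stone hasn't moved, so I'll use the measured offset and grasp with TCP at z ≈ -10.

```bash
python3 -m crank '[[[0,0,0],[0,0,0.04],0.085],[[0,0,0],[0,0,0.08],0.085],[[0,0,0],[0,0,0.1],0.085],[[0,0,0],[0,0,0.11],0.085],[[0,0,0],[0,0,0.118],0.085],[[0,0,0],[0,0,0.118],0.085],[[0,0,0],[0,0,0.118],0.05],[[0,0,0],[0,0,0.118],0.05],[[0,0,0],[0,0,0.118],0.04],[[0,0,0],[0,0,0.118],0.03],[[0,0,0],[0,0,0.118],0.02]]'
python3 -m crank '[[[0,0,0],[0,0,0],0.02],[[0,0,0],[0,0,0],0.02]]'
```

```text
time: 7.4
eef_pos: [443.8, 300.2, -8.0]
tcp_rot: [-3.141, -0.003, 0.355]
contact_force: [-0.6, -0.9, 6.4]
opening: 0.686
grasp_force: 65.1
time: 7.6
eef_pos: [443.8, 300.3, -8.0]
tcp_rot: [-3.141, -0.003, 0.355]
contact_force: [-0.8, -0.6, 5.3]
opening: 0.685
grasp_force: 65.1
```

```bash
python3 -m crank '[[[0,0,0],[0,0,-0.03],0.02],[[0,0,0],[0,0,-0.07],0.02],[[0,0,0],[0,0,-0.12],0.02],[[0,0,5],[0.001,0.04,-0.14],0.02],[[0,0,10],[0.002,0.085,-0.14],0.02],[[0,0,15],[0.004,0.13,-0.14],0.02],[[0,0,20],[0.005,0.175,-0.14],0.02],[[0,0,21.5],[0.006,0.22,-0.14],0.02],[[0,0,21.5],[0.008,0.265,-0.14],0.02],[[0,0,21.5],[0.009,0.31,-0.14],0.02],[[0,0,21.5],[0.01,0.355,-0.14],0.02],[[0,0,21.5],[0.011,0.4,-0.14],0.02]]'
python3 -m crank '[[[0,0,0],[0,0,0],0.02],[[0,0,0],[0,0,0],0.02]]'
python3 -m crank '[[[0,0,0],[0,0,0],0.02]]'
```

```text
time: 8.8
eef_pos: [592.5, -73.5, 131.0]
tcp_rot: [3.141, -0.0, -0.02]
contact_force: [-0.4, 0.1, -2.6]
opening: 0.681
grasp_force: 67.0
time: 9.0
eef_pos: [592.1, -73.5, 130.4]
tcp_rot: [3.142, 0.0, -0.024]
contact_force: [-1.0, -0.0, -3.5]
opening: 0.682
grasp_force: 67.0
time: 9.1
eef_pos: [591.8, -70.2, 130.6]
tcp_rot: [-3.141, 0.0, -0.019]
contact_force: [0.3, 1.1, -3.1]
opening: 0.685
grasp_force: 67.0
```

```bash
python3 -m crank '[[[0,0,0],[0.02,0.045,0],0.02],[[0,0,0],[0.037,0.083,0],0.02],[[0,0,0],[0.037,0.083,0],0.02],[[0,0,0],[0.037,0.083,0.03],0.02],[[0,0,0],[0.037,0.083,0.055],0.02],[[0,0,0],[0.037,0.083,0.068],0.02],[[0,0,0],[0.037,0.083,0.071],0.02],[[0,0,0],[0.037,0.083,0.071],0.02]]'
python3 -m crank '[[[0,0,0],[0,0,0.001],0.02],[[0,0,0],[0,0,0.002],0.02],[[0,0,0],[0,0,0.003],0.02]]'
python3 -m crank '[[[0,0,0],[0,0,0.001],0.02],[[0,0,0],[0,0,0.002],0.02]]'
```

```text
time: 9.9
eef_pos: [627.9, -154.2, 59.8]
tcp_rot: [-3.141, 0.0, -0.018]
contact_force: [0.6, 0.4, -3.0]
opening: 0.683
grasp_force: 66.9
time: 10.2
eef_pos: [628.4, -155.5, 57.5]
tcp_rot: [3.141, -0.002, -0.02]
contact_force: [0.3, -0.4, -2.6]
opening: 0.684
grasp_force: 66.9
time: 10.4
eef_pos: [627.8, -155.4, 54.7]
tcp_rot: [3.141, -0.0, -0.02]
contact_force: [0.6, -0.2, -2.9]
opening: 0.686
grasp_force: 66.9
```

```bash
python3 -m crank '[[[0,0,0],[0,0,0.001],0.02],[[0,0,0],[0,0,0.001],0.02]]'; python3 -m crank '[[[0,0,0],[0,0,0.001],0.02],[[0,0,0],[0,0,0.001],0.02]]'
```

```text
time: 10.6
eef_pos: [627.8, -155.4, 54.3]
tcp_rot: [3.141, -0.0, -0.02]
contact_force: [-2.5, 0.7, 4.0]
opening: 0.679
grasp_force: 67.7
time: 10.8
eef_pos: [627.8, -155.3, 54.3]
tcp_rot: [3.141, -0.0, -0.02]
contact_force: [-6.0, 0.5, 11.5]
opening: 0.688
grasp_force: 68.5
```

```bash
python3 -m crank '[[[0,0,0],[0,0,-0.001],0.02],[[0,0,0],[0,0,-0.001],0.07],[[0,0,0],[0,0,-0.001],0.085],[[0,0,0],[0,0,-0.001],0.085],[[0,0,0],[0,0,-0.03],0.085],[[0,0,0],[0,0,-0.07],0.085],[[0,0,0],[0,0,-0.11],0.085],[[0,0,0],[-0.03,-0.03,-0.15],0.085],[[0,0,0],[-0.06,-0.05,-0.18],0.085],[[0,0,0],[-0.08,-0.05,-0.18],0.085],[[0,0,0],[-0.08,-0.05,-0.18],0.085]]'
python3 stone.py w6.png 628 -156 -1.2 125; python3 crock.py w7.png
```

```text
time: 11.9
eef_pos: [547.2, -102.6, 234.2]
tcp_rot: [3.139, -0.001, -0.018]
contact_force: [0.1, -1.6, 0.3]
opening: 0.996
grasp_force: 0.0
11.9 [ 0.72  0.36 -0.73  1.76  0.27  1.13 -1.68] [ 547.2 -102.6  234.2] [ 3.139e+00 -1.000e-03 -1.800e-02]
17712 ext x [-62.   56.2] ext y [-62.2  62.1]
4618 n [0. 0. 1.] az 18.2 c [ 631.6 -148.4   61.8] zr 59.0 64.0 local 3.4 7.7 ylim [-62.6  63. ]
1463 n [-0.597  0.013  0.802] az 178.7 c [ 616.3 -153.1  104.1] zr 75.0 114.0 local -11.8 2.7 ylim [-25.7  31.7]
157 n [ 0.955 -0.017  0.296] az -1.0 c [ 651.8 -161.1   63.3] zr 30.0 112.0 local 23.9 -4.6 ylim [-35.7  26.4]
262 n [-0.991  0.016  0.137] az 179.1 c [ 603.4 -154.9   79.6] zr 60.0 99.0 local -24.6 0.6 ylim [-31.9  26.8]
366 n [0.605 0.027 0.795] az 2.6 c [ 640.  -146.2  108.8] zr 86.0 114.0 local 11.8 10.0 ylim [-18.2  26.3]
243 n [ 0.013 -0.    -1.   ] az -1.8 c [ 630.4 -168.3   61.9] zr 60.0 64.0 local 2.7 -12.2 ylim [-63.4  63.9]
11.95 [ 0.72  0.36 -0.73  1.75  0.27  1.12 -1.68] [ 548.2 -103.8  233.5] [ 3.14e+00 -1.00e-03 -1.90e-02]
rim [ 588.7 -153.3] 93.0 7341 z 87.2600396141031
lid 62.739322867246614 bar 3477 [ 577.3264579  -223.65396007   73.74113524] [648.437383   -88.06630067  82.73237951] 77.56749203480535
bar mean [ 589.3 -154.8   77.5] az 88.17575556205453
```

View pics/w6.png

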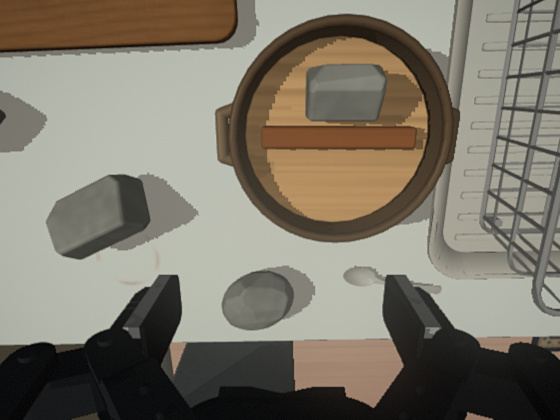

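The first shoulder stands at pixel (345,93), parallel to the bar at row 137 with about a 5 mm gap. Lid height is confirmed at 62 mm. Next, the second shoulder.

```bash
python3 -m crank '[[[0,0,-8],[0.003,-0.05,0],0.085],[[0,0,-16],[0.006,-0.1,0],0.085],[[0,0,-24],[0.01,-0.15,0],0.085],[[0,0,-32],[0.014,-0.2,0],0.085],[[0,0,-40],[0.018,-0.25,0],0.085],[[0,0,-44],[0.021,-0.298,0],0.085],[[0,0,-44],[0.021,-0.298,0],0.085],[[0,0,-44],[0.021,-0.298,0],0.085],[[0,0,-44],[0.021,-0.298,0],0.085],[[0,0,-44],[0.021,-0.298,0],0.085]]'
python3 stone.py w8.png 607.5 226 -137;python3 -m crank '[[[0,0,0],[0,0,0],0.085]]'
```

```text
time: 13.0
eef_pos: [576.3, 191.6, 231.9]
tcp_rot: [3.141, 0.001, 0.745]
contact_force: [-0.8, 0.1, 0.3]
opening: 0.994
grasp_force: 0.0
13.0 [ 0.29  0.53 -0.91  1.63  0.44  1.21 -1.54] [576.3 191.6 231.9] [3.141e+00 1.000e-03 7.450e-01]
2709 ext x [-24.   19.8] ext y [-33.4  25.3]
1031 n [0.413 0.39  0.823] az 43.4 c [610.3 237.   43.7] zr 35.0 52.0 local -9.6 -6.1 ylim [-29.1  20.9]
335 n [-0.531 -0.4    0.747] az -143.0 c [595.3 223.   47.7] zr 42.0 52.0 local 10.9 -6.1 ylim [-26.9  16.3]
296 n [0.121 0.118 0.986] az 44.2 c [603.8 224.3  50.5] zr 46.0 53.0 local 3.9 -1.2 ylim [-28.2  19.2]
170 n [0.728 0.681 0.07 ] az 43.1 c [621.8 244.3  30.4] zr 7.0 37.0 local -22.9 -3.7 ylim [-28.5  20.3]
145 n [-0.618 -0.5    0.607] az -141.0 c [592.9 215.6  41.9] zr 37.0 46.0 local 17.8 -2.4 ylim [-20.9  17.5]
92 n [ 0.757 -0.55   0.353] az -36.0 c [627.8 211.8  43.8] zr 33.0 51.0 local -5.2 24.2 ylim [23.  25.6]
time: 13.15
eef_pos: [576.0, 192.2, 232.5]
tcp_rot: [3.141, 0.0, 0.746]
contact_force: [-0.1, -0.5, -0.2]
opening: 0.997
grasp_force: 0.0
```

```bash
python3 -m crank '[[[0,0,0],[0.0475,-0.0055,0.01],0.085],[[0,0,0],[0.0475,-0.0055,0.06],0.085],[[0,0,0],[0.0475,-0.0055,0.11],0.085],[[0,0,0],[0.0475,-0.0055,0.15],0.085],[[0,0,0],[0.0475,-0.0055,0.19],0.085],[[0,0,0],[0.0475,-0.0055,0.22],0.085],[[0,0,0],[0.0475,-0.0055,0.235],0.085],[[0,0,0],[0.0475,-0.0055,0.241],0.085],[[0,0,0],[0.0475,-0.0055,0.241],0.085],[[0,0,0],[0.0475,-0.0055,0.241],0.05],[[0,0,0],[0.0475,-0.0055,0.241],0.05],[[0,0,0],[0.0475,-0.0055,0.241],0.03]]'
python3 -m crank '[[[0,0,0],[0,0,0],0.02],[[0,0,0],[0,0,0],0.02],[[0,0,0],[0,0,0],0.02]]'
```

```text
time: 14.35
eef_pos: [608.2, 231.0, -6.1]
tcp_rot: [3.14, -0.003, 0.748]
contact_force: [-0.1, -0.4, 6.0]
opening: 0.686
grasp_force: 66.5
time: 14.65
eef_pos: [608.3, 231.0, -6.1]
tcp_rot: [3.14, -0.003, 0.748]
contact_force: [-0.8, -0.5, 6.2]
opening: 0.689
grasp_force: 66.5
```

```bash
python3 -m crank '[[[0,0,0],[0,0,-0.03],0.02],[[0,0,0],[0,0,-0.07],0.02],[[0,0,0],[0,0,-0.12],0.02],[[0,0,5],[-0.03,0.024,-0.14],0.02],[[0,0,10],[-0.065,0.053,-0.14],0.02],[[0,0,15],[-0.1,0.081,-0.14],0.02],[[0,0,21],[-0.135,0.109,-0.14],0.02],[[0,0,28],[-0.17,0.137,-0.14],0.02],[[0,0,35],[-0.205,0.165,-0.14],0.02],[[0,0,41],[-0.24,0.193,-0.14],0.02],[[0,0,44],[-0.275,0.221,-0.14],0.02],[[0,0,44],[-0.303,0.244,-0.14],0.02]]'
python3 -m crank '[[[0,0,0],[0,0,0],0.02],[[0,0,0],[0,0,0],0.02]]'
python3 -m crank '[[[0,0,0],[0,0,0],0.02]]'
```

```text
time: 15.85
eef_pos: [549.5, -158.1, 132.0]
tcp_rot: [3.14, -0.0, -0.023]
contact_force: [-0.3, -0.1, -2.3]
opening: 0.684
grasp_force: 66.3
time: 16.05
eef_pos: [550.0, -156.0, 131.7]
tcp_rot: [3.141, -0.0, -0.023]
contact_force: [-0.5, 0.6, -3.1]
opening: 0.684
grasp_force: 66.2
time: 16.15
eef_pos: [550.7, -153.1, 131.9]
tcp_rot: [-3.141, -0.0, -0.018]
contact_force: [0.5, -0.5, -2.7]
opening: 0.689
grasp_force: 66.2
```

```bash
python3 -m crank '[[[0,0,0],[0.002,0,0.02],0.02],[[0,0,0],[0.002,0,0.045],0.02],[[0,0,0],[0.002,0,0.06],0.02],[[0,0,0],[0.002,0,0.068],0.02],[[0,0,0],[0.002,0,0.071],0.02],[[0,0,0],[0.002,0,0.071],0.02],[[0,0,0],[0.002,0,0.072],0.02],[[0,0,0],[0.002,0,0.073],0.02]]'
python3 -m crank '[[[0,0,0],[0,0,0.001],0.02],[[0,0,0],[0,0,0.001],0.02]]';python3 -m crank '[[[0,0,0],[0,0,0.001],0.02],[[0,0,0],[0,0,0.001],0.02]]'
```

```text
time: 16.95
eef_pos: [553.4, -155.0, 59.4]
tcp_rot: [3.141, -0.002, -0.02]
contact_force: [1.0, -0.4, -3.5]
opening: 0.686
grasp_force: 66.1
time: 17.15
eef_pos: [552.7, -155.0, 57.8]
tcp_rot: [3.141, -0.0, -0.02]
contact_force: [-0.5, 0.7, -3.0]
opening: 0.683
grasp_force: 66.1
time: 17.35
eef_pos: [552.5, -154.9, 56.5]
tcp_rot: [3.142, 0.0, -0.02]
contact_force: [-0.2, 0.2, -3.0]
opening: 0.682
grasp_force: 66.1
```

```bash
python3 -m crank '[[[0,0,0],[0,0,0.001],0.02],[[0,0,0],[0,0,0.001],0.02]]';python3 -m crank '[[[0,0,0],[0,0,0.001],0.02],[[0,0,0],[0,0,0.001],0.02]]'
```

```text
time: 17.55
eef_pos: [552.6, -154.9, 56.1]
tcp_rot: [3.141, 0.0, -0.02]
contact_force: [-2.6, 0.4, 2.9]
opening: 0.684
grasp_force: 66.9
time: 17.75
eef_pos: [552.6, -154.9, 56.1]
tcp_rot: [3.14, 0.0, -0.02]
contact_force: [-6.6, 0.7, 12.0]
opening: 0.683
grasp_force: 67.9
```

```bash
python3 -m crank '[[[0,0,0],[0,0,-0.001],0.02],[[0,0,0],[0,0,-0.001],0.07],[[0,0,0],[0,0,-0.001],0.085],[[0,0,0],[0,0,-0.001],0.085],[[0,0,0],[0,0,-0.03],0.085],[[0,0,0],[0,0,-0.07],0.085],[[0,0,0],[0,0,-0.11],0.085],[[0,0,0],[-0.005,-0.02,-0.15],0.085],[[0,0,0],[-0.005,-0.052,-0.18],0.085],[[0,0,0],[-0.005,-0.052,-0.18],0.085],[[0,0,0],[-0.005,-0.052,-0.18],0.085]]'
cat > pair.py <<'E'
from h import *
import sys
im,d,P,K,W=look(sys.argv[1],sys.argv[2]); X,Y,Z=P[...,0],P[...,1],P[...,2]
a=np.radians(-1.2); x=(X-588.7)*np.cos(a)+(Y+154.5)*np.sin(a); y=-(X-588.7)*np.sin(a)+(Y+154.5)*np.cos(a)
for n,m in (('right',(x>12)&(x<66)),('left',(x<-12)&(x>-66))):
    m&=(abs(y)<45)&(Z>70)&(Z<120); print(n,m.sum(),'x',np.percentile(x[m],[.5,99.5]).round(1),'y',np.percentile(y[m],[.5,99.5]).round(1),'ztop',np.percentile(Z[m],99))
    for lo,hi in ((-25,-8),(8,25)):
        s=m&(y>lo)&(y<hi)&(Z<95)&(abs(x)<30); t=m&(y>lo)&(y<hi)&(Z>98)&(Z<110)&(abs(x)<45)
        print('   ',lo,'low |x|',abs(x[s]).min().round(1) if s.any() else None, 'slope fit x at z=104', np.polyval(np.polyfit(Z[t],x[t],1),104).round(1) if t.sum()>10 else None, 'slope', np.polyfit(Z[t],x[t],1)[0].round(2) if t.sum()>10 else None)
E
python3 pair.py wrist w9.png; python3 pair.py scene s3.png
```

```text
time: 18.85
eef_pos: [549.2, -102.0, 235.5]
tcp_rot: [3.14, -0.002, -0.018]
contact_force: [0.0, -0.3, -0.4]
opening: 0.996
grasp_force: 0.0
right 4248 x [16.3 59. ] y [-27.8  31.1] ztop 113.92851734158243
    -25 low |x| 16.2 slope fit x at z=104 27.3 slope 1.41
    8 low |x| 16.2 slope fit x at z=104 27.3 slope 1.44
left 3716 x [-58.9 -15.9] y [-28.6  30.2] ztop 113.70408353814881
    -25 low |x| 15.6 slope fit x at z=104 -27.7 slope -1.43
    8 low |x| 16.0 slope fit x at z=104 -28.0 slope -1.43
right 1535 x [16.5 59.9] y [-33.1  25.7] ztop 114.60324947859488
    -25 low |x| 16.1 slope fit x at z=104 28.2 slope 1.43
    8 low |x| 16.4 slope fit x at z=104 28.3 slope 1.44
left 1457 x [-59.  -15.5] y [-34.2  24.8] ztop 114.99312326463186
    -25 low |x| 15.6 slope fit x at z=104 -25.8 slope -1.44
    8 low |x| None slope fit x at z=104 -26.3 slope -1.39
```

View pics/w9.png

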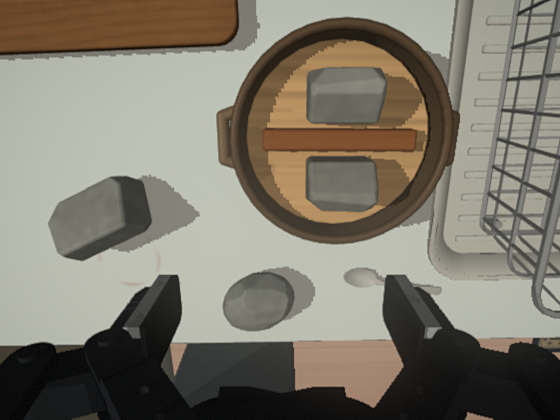

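Both shoulders stand parallel to the bar at rows 95 and 183, each about 6 mm clear of it, slopes facing each other. Now I'll refine the keel stone, which shows at (100,217).

```bash
python3 stone.py w10.png 500 95 114.7 75; sed 's/wrist/scene/' stone.py > ss.py; python3 ss.py s4.png 500 95 114.7 75 | tail -n +2
```

```text
18.95 [ 0.73  0.37 -0.75  1.75  0.27  1.13 -1.69] [ 547.8 -103.8  233.4] [ 3.141e+00  2.000e-03 -2.100e-02]
6115 ext x [-46.4  49.2] ext y [-39.   28.4]
2231 n [0.522 0.238 0.819] az 24.6 c [511.3 104.6  48.4] zr 30.0 64.0 local 4.0 -14.3 ylim [-35.2   5.9]
800 n [ 0.423 -0.884  0.2  ] az -64.4 c [520.4  58.4  33.4] zr 6.0 62.0 local -41.8 -3.3 ylim [-26.3  21.2]
557 n [-0.746 -0.339  0.573] az -155.6 c [482.2  86.6  49.8] zr 38.0 63.0 local -0.2 19.7 ylim [11.1 27.4]
111 n [0.465 0.218 0.858] az 25.1 c [495.6  93.5  61.1] zr 49.0 64.0 local 0.5 4.7 ylim [-13.9   8.4]
1862 ext x [-50.8  45. ] ext y [-36.9  29.8]
509 n [0.531 0.244 0.812] az 24.7 c [516.1 101.3  46.4] zr 31.0 62.0 local -1.0 -17.2 ylim [-37.1   3. ]
393 n [-0.759 -0.345  0.552] az -155.5 c [481.6  89.4  51.4] zr 38.0 64.0 local 2.6 19.0 ylim [11.6 26.4]
245 n [ 0.425 -0.882  0.202] az -64.3 c [520.7  54.2  34. ] zr 6.0 59.0 local -45.7 -1.8 ylim [-21.9  19.5]
88 n [-0.899 -0.409  0.159] az -155.5 c [472.8  85.5  37.8] zr 31.0 43.0 local 2.7 28.7 ylim [26.6 30.3]
```

```bash
python3 -m crank '[[[0,0,-8],[0.002,-0.02,0],0.085],[[0,0,-16],[0.004,-0.04,0],0.085],[[0,0,-24],[0.006,-0.06,0],0.085],[[0,0,-32],[0.008,-0.08,0],0.085],[[0,0,-40],[0.01,-0.1,0],0.085],[[0,0,-48],[0.012,-0.12,0],0.085],[[0,0,-56],[0.014,-0.14,0],0.085],[[0,0,-64],[0.016,-0.16,0],0.085],[[0,0,-72],[0.018,-0.18,0],0.085],[[0,0,-80],[0.02,-0.2,0],0.085],[[0,0,-88],[0.021,-0.22,0],0.085],[[0,0,-96],[0.021,-0.232,0],0.085]]'
python3 -m crank '[[[0,0,-8],[0,0,0],0.085],[[0,0,-16],[0,0,0],0.085],[[0,0,-19.8],[0,0,0],0.085],[[0,0,-19.8],[0,0,0],0.085]]'
cat > kt.py <<'E'
from h import *
print(ctrl.read_state()['joint_pos'].round(2), ctrl.read_state()['eef_pos'].round(1))
zs=np.array([.521,.240,.819]);zs/=np.linalg.norm(zs); x=np.array([-.418,.908,0]); x-=zs*(x@zs); x/=np.linalg.norm(x); z=-zs; Rm=np.c_[x,np.cross(z,x),z]
t=np.array([516.1,101.7,47.5])
for k in (110,70,0): rows(t+zs*(-40+k),Rm)
E
python3 kt.py
```

```text
time: 20.25
eef_pos: [573.8, 129.7, 233.3]
tcp_rot: [-3.14, -0.001, 1.662]
contact_force: [-0.4, -0.2, 0.3]
opening: 0.993
grasp_force: 0.0
time: 20.65
eef_pos: [573.9, 127.8, 233.0]
tcp_rot: [-3.14, -0.002, 2.001]
contact_force: [0.8, -0.6, 0.2]
opening: 0.996
grasp_force: 0.0
[ 0.57  0.62 -1.19  1.67  0.6   1.27 -0.32] [573.9 127.8 233. ]
turn [34.89 -0.12 -0.07] shift [ 0.0002 -0.0231  0.1283]
turn [34.89 -0.12 -0.07] shift [ 1.000e-04 -4.590e-02  1.611e-01]
turn [34.89 -0.12 -0.07] shift [-0.     -0.086   0.2185]
```

```bash
python3 -m crank '[[[8,0,0],[0,-0.005,0.03],0.085],[[16,0,0],[0,-0.01,0.06],0.085],[[24,0,0],[0,-0.015,0.09],0.085],[[32,0,0],[0,-0.02,0.12],0.085],[[35,0,0],[0,-0.023,0.128],0.085],[[35,0,0],[0,-0.023,0.128],0.085],[[35,0,0],[0,-0.023,0.128],0.085]]'
python3 kt.py
python3 - <<'E'
from h import *
# keel top in tool frame as seen from here
im,d,P,K,W=look('wrist','w11.png'); T=tool(); L=(P-T[:3,3])@T[:3,:3]
m=(P[...,2]>6)&(P[...,2]<75)&(np.hypot(P[...,0]-516,P[...,1]-102)<75); q=P[m]; l=L[m]
top=(l[:,2]>50)&(l[:,2]<90)
h=np.histogram(l[:,2],bins=np.arange(20,160,5)); print(dict(zip(h[1].tolist(),h[0].tolist())))
zt=h[1][np.argmax(h[0])]; s=abs(l[:,2]-zt-2.5)<6; k=l[s]; print('top plane z',np.median(k[:,2]),'x',np.percentile(k[:,0],[1,99]),'y',np.percentile(k[:,1],[1,99]))
print('tilt n',np.linalg.svd(k-k.mean(0),full_matrices=False)[2][2].round(3))
E
```

```text
time: 21.35
eef_pos: [553.2, 119.6, 106.1]
tcp_rot: [-2.531, -0.0, 2.0]
contact_force: [-0.1, 0.4, 1.4]
opening: 0.995
grasp_force: 0.0
[ 0.16  1.05 -0.9   1.26  0.63  1.78 -0.32] [553.2 119.6 106.1]
turn [ 0.04 -0.08 -0.08] shift [-0.0007 -0.0001  0.0016]
turn [ 0.04 -0.08 -0.08] shift [-0.0008 -0.0001  0.0416]
turn [ 0.04 -0.08 -0.08] shift [-8.000e-04 -1.000e-04  1.116e-01]
{20: 0, 25: 0, 30: 0, 35: 0, 40: 0, 45: 0, 50: 0, 55: 0, 60: 0, 65: 0, 70: 8373, 75: 1976, 80: 164, 85: 139, 90: 127, 95: 120, 100: 114, 105: 81, 110: 45, 115: 0, 120: 0, 125: 0, 130: 0, 135: 0, 140: 0, 145: 0, 150: 0}
top plane z 74.28372311417169 x [-36.84676554  51.80730518] y [-30.53847572  29.11009541]
tilt n [ 0.002  0.002 -1.   ]
```

View pics/w11.png

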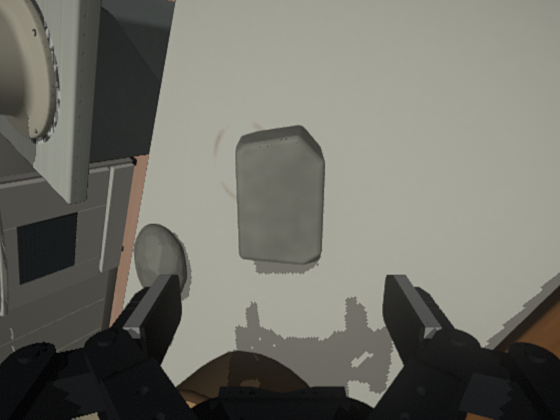

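The keel's top fills columns 238–325, rows 130–262, square to the tool and between the fingers. Its plane is at tool z ≈ 74, y-centred, about 5 mm along x. Advancing.

```bash
python3 -m crank '[[[0,0,0],[0.005,0,0.02],0.085],[[0,0,0],[0.005,0,0.05],0.085],[[0,0,0],[0.005,0,0.08],0.085],[[0,0,0],[0.005,0,0.095],0.085],[[0,0,0],[0.005,0,0.105],0.085],[[0,0,0],[0.005,0,0.11],0.085],[[0,0,0],[0.005,0,0.112],0.085],[[0,0,0],[0.005,0,0.112],0.085]]'
python3 -m crank '[[[0,0,0],[0,0,0],0.05],[[0,0,0],[0,0,0],0.05],[[0,0,0],[0,0,0],0.03],[[0,0,0],[0,0,0],0.02],[[0,0,0],[0,0,0],0.02]]'
```

```text
time: 22.2
eef_pos: [493.6, 97.4, 15.4]
tcp_rot: [-2.532, 0.0, 2.001]
contact_force: [-0.3, -0.4, 0.1]
opening: 0.998
grasp_force: 0.0
time: 22.7
eef_pos: [492.8, 97.3, 16.5]
tcp_rot: [-2.53, 0.0, 2.002]
contact_force: [0.3, -0.3, 7.6]
opening: 0.708
grasp_force: 68.9
```

```bash
python3 -m crank '[[[0,0,0],[0,-0.009,-0.012],0.02],[[0,0,0],[0,-0.023,-0.033],0.02],[[0,0,0],[0,-0.04,-0.057],0.02],[[-8,0,0],[0,-0.06,-0.086],0.02],[[-16,0,0],[0,-0.08,-0.114],0.02],[[-24,0,0],[0,-0.1,-0.143],0.02],[[-32,0,0],[0,-0.1,-0.143],0.02],[[-35,0,0],[0,-0.1,-0.143],0.02],[[-35,0,0],[0,-0.1,-0.143],0.02],[[-35,0,0],[0,-0.1,-0.143],0.02]]'
python3 - <<'E'
from h import *
import time
im,d,P,K,W=look('wrist','w12.png'); T=tool(); L=(P-T[:3,3])@T[:3,:3]
s=ctrl.read_state(); print(s['joint_pos'].round(2),s['eef_pos'].round(1),s['tcp_rot'].round(3))
m=(abs(L[...,1])<27)&(abs(L[...,0]-10)<50)&(L[...,2]>-60)&(L[...,2]<-15); k=L[m]
z0=np.median(k[:,2]); k=k[abs(k[:,2]-z0)<3]; n=np.linalg.svd(k-k.mean(0),full_matrices=False)[2][2]; print(len(k),'top z',z0,'n',n.round(3),'x',np.percentile(k[:,0],[1,99]))
a=-np.radians(1.2); x=np.array([-np.sin(a),np.cos(a),0]); z=np.array([0,0,-1.]); rows([588.7,-155,200],np.c_[x,np.cross(z,x),z])
E
```

```text
time: 23.7
eef_pos: [492.4, 95.9, 189.3]
tcp_rot: [-3.14, 0.001, 2.0]
contact_force: [0.2, -0.3, -7.4]
opening: 0.703
grasp_force: 69.0
[ 0.73  0.53 -1.26  1.92  0.56  1.12 -0.32] [493.1  96.7 189.3] [-3.14   0.     2.001]
24595 top z -37.2998569152259 n [ 0.005 -0.001 -1.   ] x [-38.74201821  46.32222954]
turn [-7.000e-02  2.000e-02  2.583e+01] shift [-0.2687 -0.018  -0.0106]
```

```bash
python3 -m crank '[[[0,0,3],[-0.035,-0.003,-0.005],0.02],[[0,0,8],[-0.075,-0.006,-0.01],0.02],[[0,0,13],[-0.115,-0.009,-0.01],0.02],[[0,0,18],[-0.155,-0.012,-0.01],0.02],[[0,0,23],[-0.195,-0.015,-0.01],0.02],[[0,0,25.8],[-0.235,-0.018,-0.01],0.02],[[0,0,25.8],[-0.26,-0.02,-0.01],0.02],[[0,0,25.8],[-0.273,-0.02,-0.01],0.02],[[0,0,25.8],[-0.273,-0.02,-0.01],0.02],[[0,0,25.8],[-0.273,-0.02,-0.01],0.02]]'
python3 -m crank '[[[0,0,0],[0,0,0],0.02]]'
python3 -m crank '[[[0,0,0],[0,0,0],0.02]]'
```

```text
time: 24.75
eef_pos: [588.7, -156.8, 198.6]
tcp_rot: [-3.14, -0.003, 1.553]
contact_force: [-0.5, 1.0, -6.9]
opening: 0.708
grasp_force: 69.0
time: 24.85
eef_pos: [588.5, -156.4, 199.2]
tcp_rot: [-3.141, -0.002, 1.555]
contact_force: [-0.6, 1.2, -6.6]
opening: 0.707
grasp_force: 69.0
time: 24.95
eef_pos: [588.5, -157.4, 199.5]
tcp_rot: [-3.141, -0.0, 1.554]
contact_force: [0.7, -1.5, -7.1]
opening: 0.7
grasp_force: 69.0
```

```bash
python3 -m crank '[[[0,0,0],[-0.003,0,0.025],0.02],[[0,0,0],[-0.003,0,0.05],0.02],[[0,0,0],[-0.003,0,0.07],0.02],[[0,0,0],[-0.003,0,0.08],0.02],[[0,0,0],[-0.003,0,0.085],0.02],[[0,0,0],[-0.003,0,0.086],0.02],[[0,0,0],[-0.003,0,0.087],0.02],[[0,0,0],[-0.003,0,0.087],0.02]]'
python3 -m crank '[[[0,0,0],[0,0,0.001],0.02],[[0,0,0],[0,0,0.002],0.02],[[0,0,0],[0,0,0.002],0.02]]'
python3 -m crank '[[[0,0,0],[0,0,0.001],0.02],[[0,0,0],[0,0,0.001],0.02]]'
```

```text
time: 25.75
eef_pos: [589.3, -162.4, 113.3]
tcp_rot: [3.14, 0.0, 1.551]
contact_force: [-0.0, 0.8, -6.3]
opening: 0.705
grasp_force: 68.9
time: 26.05
eef_pos: [588.6, -162.5, 110.3]
tcp_rot: [3.142, 0.0, 1.551]
contact_force: [0.0, 0.0, -7.5]
opening: 0.704
grasp_force: 69.0
time: 26.25
eef_pos: [588.5, -162.4, 109.2]
tcp_rot: [-3.141, -0.0, 1.551]
contact_force: [0.4, -0.1, -7.1]
opening: 0.708
grasp_force: 69.0
```

```bash
for i in 1; do python3 -m crank '[[[0,0,0],[0,0,0.001],0.02],[[0,0,0],[0,0,0.002],0.02],[[0,0,0],[0,0,0.002],0.02]]'; done
python3 -m crank '[[[0,0,0],[0,0,0.001],0.02],[[0,0,0],[0,0,0.001],0.02]]'
python3 -m crank '[[[0,0,0],[0,0,0.001],0.02],[[0,0,0],[0,0,0.001],0.02]]'
```

```text
time: 26.55
eef_pos: [588.4, -162.4, 107.1]
tcp_rot: [-3.141, -0.0, 1.551]
contact_force: [-0.7, -0.8, -6.7]
opening: 0.702
grasp_force: 69.0
time: 26.75
eef_pos: [588.5, -162.4, 106.2]
tcp_rot: [-3.141, -0.0, 1.551]
contact_force: [0.3, -0.3, -6.7]
opening: 0.701
grasp_force: 69.0
time: 26.95
eef_pos: [588.9, -162.4, 105.4]
tcp_rot: [3.141, 0.0, 1.551]
contact_force: [0.2, 0.2, -6.0]
opening: 0.706
grasp_force: 69.1
```

```bash
python3 -m crank '[[[0,0,0],[0,0,0.001],0.02],[[0,0,0],[0,0,0.001],0.02]]'
python3 -m crank '[[[0,0,0],[0,0,0.0005],0.02],[[0,0,0],[0,0,0.0005],0.02]]'
```

```text
time: 27.15
eef_pos: [589.0, -162.5, 105.3]
tcp_rot: [3.141, 0.001, 1.551]
contact_force: [-3.7, 0.5, 3.7]
opening: 0.702
grasp_force: 70.1
time: 27.35
eef_pos: [589.0, -162.6, 105.3]
tcp_rot: [3.141, 0.001, 1.551]
contact_force: [-5.3, -0.7, 7.1]
opening: 0.705
grasp_force: 70.7
```

Contact at the predicted height. I'll release slowly.

```bash
python3 -m crank '[[[0,0,0],[0,-0.0005,-0.0005],0.02],[[0,0,0],[0,-0.0005,-0.0005],0.055],[[0,0,0],[0,-0.0005,-0.0005],0.062],[[0,0,0],[0,-0.0005,-0.0005],0.066],[[0,0,0],[0,-0.0005,-0.0005],0.072],[[0,0,0],[0,-0.0005,-0.0005],0.085],[[0,0,0],[0,-0.0005,-0.0005],0.085],[[0,0,0],[0,-0.0005,-0.0005],0.085]]'
python3 -m crank '[[[0,0,0],[0,0,-0.01],0.085],[[0,0,0],[0,0,-0.025],0.085],[[0,0,0],[0,0,-0.05],0.085],[[0,0,0],[0,0,-0.08],0.085],[[0,0,0],[0,0,-0.11],0.085],[[0,0,0],[-0.03,0,-0.13],0.085],[[0,0,0],[-0.03,0,-0.13],0.085],[[0,0,0],[-0.03,0,-0.13],0.085]]'
cat > top.py <<'E'
from h import *
import sys
for c in ('wrist','scene'):
    im,d,P,K,W=look(c,sys.argv[1]+c+'.png'); m=(P[...,2]>130)&(P[...,2]<152)&(np.hypot(P[...,0]-589,P[...,1]+156)<60); q=P[m]
    q=q[abs(q[:,2]-np.median(q[:,2]))<4]; mu=q.mean(0); n=np.linalg.svd(q-mu,full_matrices=False)[2][2]; n*=np.sign(n[2])
    print(c,len(q),'c',mu.round(1),'tilt deg x,y',np.degrees(np.arcsin(n[:2])).round(2),'x',np.percentile(q[:,0],[1,99]).round(1),'y',np.percentile(q[:,1],[1,99]).round(1))
s=ctrl.read_state(); print(s['eef_pos'].round(1),s['tcp_rot'].round(3))
E
python3 top.py k1
```

```text
time: 28.15
eef_pos: [588.1, -162.4, 104.3]
tcp_rot: [-3.142, -0.0, 1.551]
contact_force: [-0.3, 0.1, -0.7]
opening: 0.998
grasp_force: 0.0
time: 28.95
eef_pos: [587.9, -193.4, 235.9]
tcp_rot: [3.14, 0.001, 1.549]
contact_force: [-0.3, 0.5, -0.8]
opening: 0.998
grasp_force: 0.0
wrist 9731 c [ 588.3 -159.2  142.5] tilt deg x,y [-0.03  0.09] x [558.6 618.2] y [-205.1 -116.4]
scene 1975 c [ 588.8 -179.7  142.7] tilt deg x,y [-0.13 -0.13] x [558.8 619.2] y [-210.7 -128.3]
[ 587.3 -191.7  234.5] [-3.141 -0.     1.552]
```

View pics/k1wrist.png

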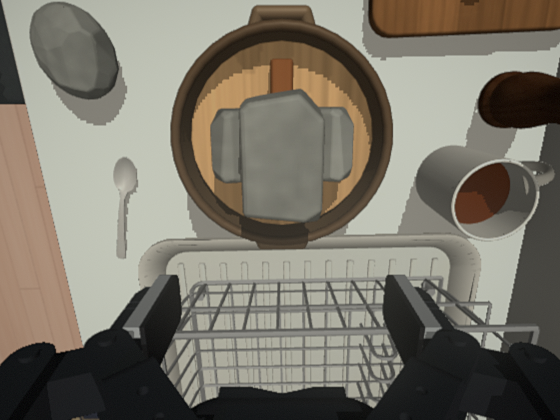

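Keel sits level at (283,157), top 142.5 mm, both shoulders in place. It appears several mm off centre along the bar, so I'll check that.

Run:
```python
from h import *
for c,cy in (('wrist',-153.7),('scene',-158.4)):
    im,d,P,K,W=look(c); X,Y,Z=P[...,0],P[...,1],P[...,2]
    for lo,hi in ((88,96),(96,104),(104,112),(112,120),(120,130),(130,138),(140,146)):
        m=(Z>lo)&(Z<hi)&(abs(X-588.7)<(8 if hi<105 else 24)); y=Y[m]-cy; y=y[abs(y)<70]
        print(c,lo,hi,len(y),np.percentile(y,[1,50,99]).round(1) if len(y)>5 else '')
```

```text
wrist 88 96 0 
wrist 96 104 1 
wrist 104 112 63 [36.6 41.2 43.8]
wrist 112 120 75 [35.2 40.4 43. ]
wrist 120 130 102 [33.  39.1 42.2]
wrist 130 138 105 [-56.4  37.9  40.9]
wrist 140 146 7906 [-51.6  -3.9  37.2]
scene 88 96 0 
scene 96 104 0 
scene 104 112 59 [-60.3 -57.5 -54.1]
scene 112 120 95 [-59.7 -56.5 -53.2]
scene 120 130 115 [-58.3 -54.8 -51.4]
scene 130 138 100 [-56.7 -53.5 -50.2]
scene 140 146 1497 [-52.  -23.4  31.3]
```

The ends measure +43 and -59 mm, so it is 8 mm off centre. I'll regrasp, lift a little, shift 8 mm and set it down again.

```bash
python3 -m crank '[[[0,0,0],[0.03,0,0.02],0.085],[[0,0,0],[0.03,0,0.06],0.085],[[0,0,0],[0.03,0,0.09],0.085],[[0,0,0],[0.03,0,0.11],0.085],[[0,0,0],[0.03,0,0.12],0.085],[[0,0,0],[0.03,0,0.126],0.085],[[0,0,0],[0.03,0,0.129],0.085],[[0,0,0],[0.03,0,0.129],0.07],[[0,0,0],[0.03,0,0.129],0.06],[[0,0,0],[0.03,0,0.129],0.05],[[0,0,0],[0.03,0,0.129],0.02],[[0,0,0],[0.03,0,0.129],0.02]]'
python3 -m crank '[[[0,0,0],[0,0,0],0.02],[[0,0,0],[0,0,-0.003],0.02],[[0,0,0],[0,0,-0.008],0.02],[[0,0,0],[0,0,-0.012],0.02],[[0,0,0],[0.004,0,-0.012],0.02],[[0,0,0],[0.008,0,-0.012],0.02],[[0,0,0],[0.008,0,-0.012],0.02]]'
python3 -m crank '[[[0,0,0],[0,0,0.003],0.02],[[0,0,0],[0,0,0.006],0.02],[[0,0,0],[0,0,0.008],0.02],[[0,0,0],[0,0,0.008],0.02]]'
```

```text
time: 30.35
eef_pos: [589.1, -162.5, 106.8]
tcp_rot: [3.139, 0.001, 1.551]
contact_force: [-0.0, 1.2, 5.4]
opening: 0.706
grasp_force: 65.5
time: 31.05
eef_pos: [588.1, -153.0, 117.1]
tcp_rot: [-3.141, -0.001, 1.553]
contact_force: [-0.6, -0.5, -7.1]
opening: 0.699
grasp_force: 66.4
time: 31.45
eef_pos: [587.9, -154.6, 108.7]
tcp_rot: [-3.141, -0.0, 1.551]
contact_force: [-0.3, 0.3, -6.9]
opening: 0.704
grasp_force: 66.3
```

Contact is expected near 106.8; I'll step down to it.

```bash
python3 -m crank '[[[0,0,0],[0,0,0.001],0.02],[[0,0,0],[0,0,0.001],0.02]]'
python3 -m crank '[[[0,0,0],[0,0,0.0007],0.02],[[0,0,0],[0,0,0.0007],0.02]]'
python3 -m crank '[[[0,0,0],[0,0,0.0005],0.02],[[0,0,0],[0,0,0.0005],0.02]]'
```

```text
time: 31.65
eef_pos: [588.3, -154.4, 108.2]
tcp_rot: [3.142, -0.0, 1.551]
contact_force: [-0.8, -0.1, -7.1]
opening: 0.701
grasp_force: 66.3
time: 31.85
eef_pos: [588.3, -154.5, 107.6]
tcp_rot: [3.142, 0.0, 1.551]
contact_force: [0.0, 1.0, -6.7]
opening: 0.701
grasp_force: 66.3
time: 32.05
eef_pos: [588.5, -154.4, 107.3]
tcp_rot: [3.141, 0.0, 1.551]
contact_force: [-0.5, 0.7, -6.4]
opening: 0.705
grasp_force: 66.5
```

```bash
python3 -m crank '[[[0,0,0],[0,0,0.001],0.02],[[0,0,0],[0,0,0.001],0.02]]'
python3 -m crank '[[[0,0,0],[0,0,0.0005],0.02],[[0,0,0],[0,0,0.0005],0.02]]'
```

```text
time: 32.25
eef_pos: [589.1, -154.4, 106.8]
tcp_rot: [3.14, 0.0, 1.551]
contact_force: [0.5, -0.0, -1.0]
opening: 0.706
grasp_force: 66.9
time: 32.45
eef_pos: [589.1, -154.4, 106.8]
tcp_rot: [3.14, 0.001, 1.551]
contact_force: [-1.7, 0.0, 6.2]
opening: 0.703
grasp_force: 67.7
```

```bash
python3 -m crank '[[[0,0,0],[0,0,-0.0005],0.02],[[0,0,0],[0,0,-0.0005],0.055],[[0,0,0],[0,0,-0.0005],0.062],[[0,0,0],[0,0,-0.0005],0.066],[[0,0,0],[0,0,-0.0005],0.072],[[0,0,0],[0,0,-0.0005],0.085],[[0,0,0],[0,0,-0.0005],0.085],[[0,0,0],[0,0,-0.0005],0.085],[[0,0,0],[0,0,-0.015],0.085],[[0,0,0],[0,0,-0.04],0.085],[[0,0,0],[0,0,-0.07],0.085],[[0,0,0],[0,0,-0.1],0.05]]'
python3 -m crank '[[[0,0,0],[-0.03,0,-0.03],0.0],[[0,0,0],[-0.03,0,-0.03],0.0],[[0,0,0],[-0.03,0,-0.03],0.0],[[0,0,0],[-0.03,0,-0.03],0.0],[[0,0,0],[-0.03,0,-0.03],0.0],[[0,0,0],[-0.03,0,-0.03],0.0]]'
python3 top.py k2;  python3 - <<'E'
from h import *
for c,cy in (('wrist',-153.7),('scene',-158.4)):
    im,d,P,K,W=look(c); X,Y,Z=P[...,0],P[...,1],P[...,2]
    m=(Z>104)&(Z<112)&(abs(X-588.7)<24); y=Y[m]-cy; print(c,np.percentile(y[abs(y)<70],[1,99]).round(1))
E
python3 tips.py
```

```text
time: 33.65
eef_pos: [588.3, -154.1, 207.6]
tcp_rot: [3.141, -0.0, 1.552]
contact_force: [0.3, 0.3, -0.5]
opening: 0.854
grasp_force: 0.0
time: 34.25
eef_pos: [587.2, -183.4, 234.8]
tcp_rot: [-3.14, -0.001, 1.553]
contact_force: [0.3, 0.5, -0.0]
opening: -0.003
grasp_force: 0.0
wrist 9737 c [ 588.5 -151.2  142.4] tilt deg x,y [0.33 0.14] x [558.7 618.3] y [-197.1 -108.3]
scene 2433 c [ 586.6 -163.8  142.7] tilt deg x,y [-0.09 -0.25] x [559.  618.5] y [-202.6 -115.6]
[ 587.4 -183.7  235.1] [-3.141e+00 -1.000e-03  1.552e+00]
wrist [44.5 51.8]
scene [-52.1 -46.4]
z [ 587.6 -184.   235.3] op 0.003174853389858295
all 13542 zmax [-73.  -43.7 -28.1 -22.7] x -11.4 14.0 y [-14.   -0.2  13.1]
mid 5905 zmax [-59.8 -35.6 -26.  -22.7] x -11.4 14.0 y [-11.9  -0.2  12. ]
left 3117 zmax [-76.9 -71.4 -66.  -63.2] x -9.0 14.0 y [-34.4 -24.4 -20. ]
right 2973 zmax [-77.1 -72.  -66.3 -63.8] x -8.3 14.0 y [20.  25.1 33.5]
```

Centred now (+52 / -52), level. Next, the press with shut fingers; contact expected at TCP z ≈ 120.

```bash
python3 -m crank '[[[0,0,0],[0.029,0.001,0.02],0],[[0,0,0],[0.029,0.001,0.05],0],[[0,0,0],[0.029,0.001,0.075],0],[[0,0,0],[0.029,0.001,0.09],0],[[0,0,0],[0.029,0.001,0.1],0],[[0,0,0],[0.029,0.001,0.105],0],[[0,0,0],[0.029,0.001,0.107],0],[[0,0,0],[0.029,0.001,0.107],0]]'
python3 -m crank '[[[0,0,0],[0,0,0.001],0],[[0,0,0],[0,0,0.002],0],[[0,0,0],[0,0,0.002],0]]'
python3 -m crank '[[[0,0,0],[0,0,0.001],0],[[0,0,0],[0,0,0.002],0],[[0,0,0],[0,0,0.002],0]]'
```

```text
time: 35.3
eef_pos: [589.8, -155.6, 129.2]
tcp_rot: [3.141, 0.0, 1.551]
contact_force: [0.5, -0.4, -0.1]
opening: 0.003
grasp_force: 0.0
time: 35.6
eef_pos: [589.4, -155.6, 126.9]
tcp_rot: [3.141, 0.0, 1.551]
contact_force: [-0.1, 0.2, -1.1]
opening: 0.001
grasp_force: 0.0
time: 35.9
eef_pos: [589.2, -155.5, 124.4]
tcp_rot: [-3.141, 0.0, 1.551]
contact_force: [0.6, 0.0, -0.3]
opening: -0.002
grasp_force: 0.0
```

```bash
python3 -m crank '[[[0,0,0],[0,0,0.001],0],[[0,0,0],[0,0,0.002],0],[[0,0,0],[0,0,0.002],0]]'
python3 -m crank '[[[0,0,0],[0,0,0.001],0],[[0,0,0],[0,0,0.001],0]]'
python3 -m crank '[[[0,0,0],[0,0,0.001],0],[[0,0,0],[0,0,0.001],0]]'
```

```text
time: 36.2
eef_pos: [589.1, -155.4, 122.4]
tcp_rot: [-3.141, -0.0, 1.551]
contact_force: [-0.2, 0.4, -0.5]
opening: 0.003
grasp_force: 0.0
time: 36.4
eef_pos: [589.4, -155.4, 121.8]
tcp_rot: [3.141, 0.0, 1.551]
contact_force: [-1.4, 0.1, 0.9]
opening: 0.001
grasp_force: 0.9
time: 36.6
eef_pos: [589.4, -155.4, 121.7]
tcp_rot: [3.141, 0.001, 1.551]
contact_force: [-3.0, 0.4, 8.0]
opening: -0.004
grasp_force: 4.2
```

```bash
python3 -m crank '[[[0,0,0],[0,0,0.0005],0],[[0,0,0],[0,0,0.001],0],[[0,0,0],[0,0,0.0015],0],[[0,0,0],[0,0,0.0015],0]]'
python3 -m crank '[[[0,0,0],[0,0,0.0005],0],[[0,0,0],[0,0,0.001],0],[[0,0,0],[0,0,0.0015],0],[[0,0,0],[0,0,0.0015],0]]'
```

```text
time: 37.0
eef_pos: [589.4, -155.5, 121.6]
tcp_rot: [3.141, 0.002, 1.551]
contact_force: [-7.0, 0.5, 18.1]
opening: -0.0
grasp_force: 9.1
time: 37.4
eef_pos: [589.5, -155.5, 121.6]
tcp_rot: [3.141, 0.003, 1.551]
contact_force: [-10.8, -0.9, 28.3]
opening: 0.002
grasp_force: 14.0
```

```bash
python3 -m crank '[[[0,0,0],[0,-0.0005,0.0004],0],[[0,0,0],[0,-0.001,0.0008],0],[[0,0,0],[0,-0.001,0.0008],0],[[0,0,0],[0,-0.001,0.0008],0],[[0,0,0],[0,-0.001,0.0008],0]]'
python3 -m crank '[[[0,0,0],[0,0,-0.001],0],[[0,0,0],[0,0,-0.002],0],[[0,0,0],[0,0,-0.003],0],[[0,0,0],[0,0,-0.0045],0],[[0,0,0],[0,0,-0.006],0],[[0,0,0],[0,0,-0.01],0],[[0,0,0],[0,0,-0.03],0],[[0,0,0],[0,0,-0.06],0],[[0,0,0],[0,0,-0.09],0],[[0,0,0],[-0.03,0,-0.115],0],[[0,0,0],[-0.03,0,-0.115],0],[[0,0,0],[-0.03,0,-0.115],0]]'
python3 top.py k3; python3 pair.py scene k4.png
```

```text
time: 37.9
eef_pos: [589.6, -155.5, 121.6]
tcp_rot: [3.139, 0.003, 1.551]
contact_force: [-10.7, -0.4, 31.1]
opening: -0.002
grasp_force: 15.2
time: 39.1
eef_pos: [587.6, -186.4, 231.9]
tcp_rot: [3.141, 0.0, 1.549]
contact_force: [-0.7, 0.7, -0.0]
opening: 0.001
grasp_force: 0.0
wrist 10035 c [ 588.4 -151.2  142.4] tilt deg x,y [0.33 0.14] x [558.8 618.4] y [-196.9 -108.4]
scene 2324 c [ 585.9 -164.9  142.7] tilt deg x,y [ 0.04 -0.29] x [559.  618.2] y [-202.3 -115.5]
[ 586.9 -184.6  230.8] [-3.140e+00 -1.000e-03  1.552e+00]
right 329 x [41.4 60.4] y [-33.    6.9] ztop 115.17257169064779
    -25 low |x| None slope fit x at z=104 None slope None
    8 low |x| None slope fit x at z=104 None slope None
left 1245 x [-59.2 -25.2] y [-40.6  34.3] ztop 118.8171387661582
    -25 low |x| None slope fit x at z=104 -28.3 slope -0.93
    8 low |x| None slope fit x at z=104 -29.4 slope -0.65
```

View pics/k3scene.png

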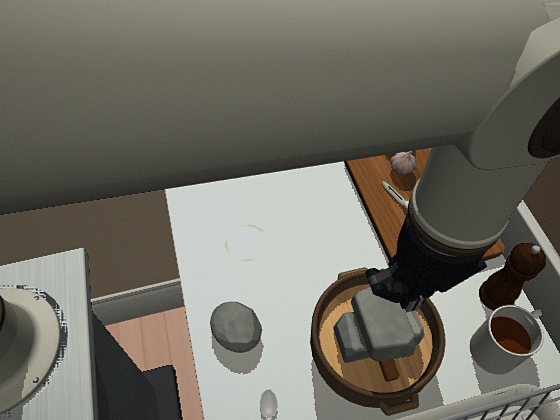

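The keel stone sits upright and level in the notch (390,320), unmoved by the 31 N press. The cobble is untouched at (236,327), and the robot is clear. Handing in.

```bash
python3 -c "
from plant import ctrl
print(ctrl.hand_in())"
```

```text
the job is handed in; nothing more can be done
None
```

The job is handed in, at about 39 s of the 72 allowed: both shoulder stones stand about 6 mm off the bar, slopes facing, and the keel stone (regrasped once to centre it) lies level in the notch and did not move under a 31 N press; the cobble was left where it lay.

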